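# File the paddle board between the chopping boards

### The job

The wooden board with the handle has dried in the dish drainer: put it away in the dark wooden board stand, between the two chopping boards there, pressing them apart with it. Guide it by hand all the way down onto the stand's base before letting go, handle up and not sticking out past the wide board at either end, and leave all three boards upright in the stand.

Things in the scene. Friction and masses are not known exactly. Their poses are not given: they have to be found in the camera images.
- paddle_board: Light wood paddle board, on edge in one of 3 drainer slots 44 mm apart (wires 83 mm high) beside a plate (top 143 mm) and a board without handle (top 124). Blade 140 (x) x 16 thick (y) x 120 high, long edges rounded 5 mm; handle 44 (x) x 16 (y) on the middle of its top, up to 195 mm. Origin: middle of bottom edge, 24 mm over the counter at first; z up, y across thickness. May lean 5 deg; 0.22 kg.
- wide_board: Wide chopping board, darker wood, loose, standing on edge on the stand's base on the stand's -y side. 200 mm (x) by 24 mm thick (y) by 120 mm high (z), top edges rounded to 10 mm radius. Origin: middle of the bottom edge; y across the thickness; about 0.4 kg. It slides and tips aside easily.
- narrow_board: Narrow chopping board, same wood, loose, standing on edge on the stand's base on its +y side, its near face 9 to 13 mm from the wide board. 170 mm (x) by 24 mm thick (y) by 105 mm high (z), top edges rounded to 10 mm radius. Origin: middle of the bottom edge; y across the thickness; about 0.3 kg. It slides and tips aside easily.
- stand: Fixed dark wooden board stand: base 210 mm (x) by 110 mm (y), 12 mm thick, with two upright end walls 150 mm (x) by 12 mm (y), 100 mm high, 86 mm apart inside along y, open at both x ends. Smooth oiled wood. The boards stand on the base between the walls, parallel to them. Origin: centre of the base's underside, on the counter.
Not all that is in view belongs to the job. What is shaped like the paddle_board but yellow is not meant. Of the things that look like the stand, take the one that is farthest from the robot's base at the start.

How it is judged:
By the outcome, as a careful person would: the job done as asked, in the order asked, and still so for the second after the job is handed in, with the robot touching nothing.
It also fails if it takes over 43 s, if anything falls off the work surface, if the arm or the gripper's body presses on something with over 40 N, if the wrist force passes 120 N, or if a joint passes its speed limit or range.

### The arm

A 7-joint arm with a two-finger parallel gripper is mounted at the origin on the work surface. World frame = base frame: x ahead of the robot, y to its left, z up, the work surface at z = 0. Lengths are in m, angles in rad, forces in N, time in s.
With the tool pointing down it reaches from about 0.425 to 0.875 m from the base axis. Payload 4.7 kg.
Tool frame: the origin (TCP) lies between the finger pads; the fingertips stand robot.tip_reach ahead of it and the grasp point (between the pads) lies 6 mm ahead of it (robot.tip_reach is the distance from the TCP to the fingertips, in m); z points along the fingers, y is the line along which they close (so a half turn about z gives the same grasp; the last joint's range is limited). The gripper opens to 87 mm and grips with 3 to 60 N. Pads are 19 mm wide; open, the fingers measure 117 mm over their backs; the gripper's body (75 mm by 190 mm) begins 51 mm behind the grasp point.
Start: joints at [1.189, 0.321, -0.07, 1.45, 0.023, 1.371, -0.057], TCP at [0.251, -0.6, 0.248] pointing down, gripper open.
Joint ranges: [-2.86, 2.86], [-0.3, 2.09], [-1.38, 1.24], [0.06, 2.45], [-1.56, 4.7], [0.09, 2.05], [-2.69, 2.69]. Speed limits (rad/s): [2.57, 2.57, 3.14, 3.14, 3.14, 3.14, 3.14].

### API

Orientations are given as a rotation vector (axis times angle).
In Python, from rig import robot, optics, finish_job gives the robot as it stands. Calls block until the motion is done:
- robot.reach(position, orientation): joint-space move of the TCP to a pose.
- robot.move_l(position, orientation=None, v=0.15, guard=None): straight line of the TCP; orientation=None keeps the orientation; v is the mean speed in m/s. With guard (N) it stops when the force on the tool has changed by that much, and returns True; else False.
- robot.movej(angles): joint-space move.
- robot.set_gripper(opening, newtons=None): finger opening in m; newtons is the grip in N (None keeps the last); returns when the fingers have stopped.
- robot.dwell(seconds).
- robot.ik(position, orientation): joint angles nearest the present ones, or None.
- robot.state(): the state.
- optics.read_camera(name): name is "scene" or "top"; returns the picture (384x512x3 uint8, red, green, blue); there is no depth.
- optics.get_calibration(name): a dict with "K" (3x3 intrinsics, pixels), "distortion" ([k1, k2, p1, p2, k3] as OpenCV has them; the pictures are not rectified), "camera_from_world" (4x4, takes a point from world to camera coordinates). Camera axes: x right, y down, z forward; pixel columns grow to the right and rows downward; lengths in m; the calibration is good to about 2 mm. A picture is of the moment at which its call begins. get_calibration takes no time and is no camera call.
A pose or a line that the arm cannot do raises robot.Unreachable and nothing moves.
- finish_job(): hands the job in; it is judged then, once.
The state is a dict: "time": time; "qpos": joint angles; "qd": joint speeds; "joint_efforts": joint torques, N m; "tool_pos": TCP position; "tool_rot": TCP orientation; "wrist_force": force on the tool from outside, world axes, zero at the start; "wrist_torque": the same for the moment, N m; "width": finger opening in m; "finger_force": force on a finger pad.
Only numpy, scipy, OpenCV 4.12 (cv2) and the standard library are available. Lean on these libraries where they do the work, as an engineer would, in place of code of your own. Each camera call takes 0.05 s, during which the arm holds its last target. There are 200 camera calls.

## Working session

There is one attempt and no reset: what is moved stays moved. The work goes in short steps, each a Python script; the robot and the scene stay as the last script left them, time stands still between calls to the robot, and variables do not carry over. Pictures are saved under pics/ and viewed, at most 10 in all, crops included, and the job is handed in when it is done.

```bash
mkdir -p pics; ls; python3 - <<'E'
from rig import robot, optics
import cv2
for n in("scene","top"):
    im=optics.read_camera(n); cv2.imwrite(f"pics/{n}0.png",im[:,:,::-1])
    c=optics.get_calibration(n); print(n,c)
print(robot.tip_reach, robot.state())
E
```

```text
pics
scene {'K': array([[422.01521304,   0.        , 255.64929128],
       [  0.        , 422.01521304, 197.04183595],
       [  0.        ,   0.        ,   1.        ]]), 'distortion': array([-0.15364682,  0.        ,  0.        ,  0.        ,  0.        ]), 'camera_from_world': array([[-0.18436149,  0.98279521,  0.01115422,  0.10668694],
       [ 0.68413241,  0.13646731, -0.71647716, -0.23324164],
       [-0.70567251, -0.12445983, -0.69752137,  1.39357724],
       [ 0.        ,  0.        ,  0.        ,  1.        ]])}
top {'K': array([[483.17125497,   0.        , 248.91866922],
       [  0.        , 483.17125497, 193.65708311],
       [  0.        ,   0.        ,   1.        ]]), 'distortion': array([-0.19124409,  0.        ,  0.        ,  0.        ,  0.        ]), 'camera_from_world': array([[-0.0154456 , -0.99986916, -0.00480597, -0.02800247],
       [-0.98962112,  0.01597373, -0.14281065,  0.40557909],
       [ 0.14286873,  0.00255029, -0.98973836,  1.11610513],
       [ 0.        ,  0.        ,  0.        ,  1.        ]])}
0.025 {'time': 0.1, 'qpos': array([ 1.18908537,  0.32176296, -0.07006457,  1.4515681 ,  0.02261054,
        1.37081208, -0.05692126]), 'qd': array([ 0.00055772, -0.00137559,  0.00015693, -0.00129495,  0.00197148,
        0.00097365, -0.00050679]), 'joint_efforts': array([-6.11392115e-04, -4.92574811e+01, -4.06178311e-01, -3.13399637e+01,
       -6.41596131e-02,  3.94567964e-02,  2.85896994e-05]), 'tool_pos': array([ 0.25037513, -0.59934094,  0.24655398]), 'tool_rot': array([-3.07860244e+00, -6.17337125e-01,  7.14825439e-04]), 'wrist_force': array([ 0.25081697, -0.31937052, -0.91190578]), 'wrist_torque': array([-0.05645327, -0.0178033 ,  0.02731227]), 'finger_force': 0.0, 'width': 0.08701295858379908}
```

View pics/scene0.png

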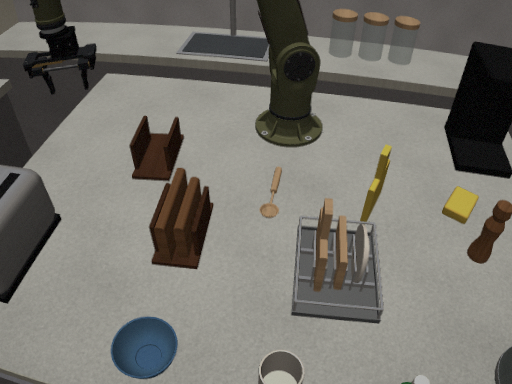

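View pics/top0.png

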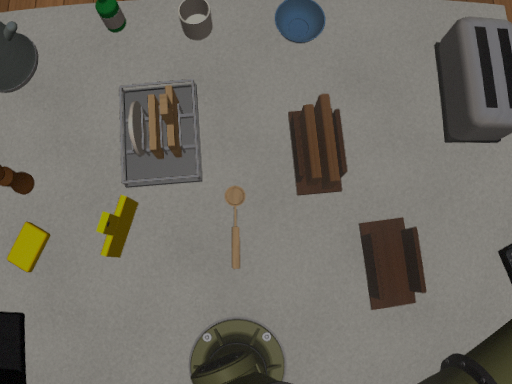

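The drainer (top ~160,130) holds the plate, plain board and paddle. The filled stand is at top ~(318,145), farther from the base than the empty one at ~(392,262). The yellow paddle is at (118,227). I'll zoom in on the first two.

```bash
python3 - <<'E'
import cv2,numpy as np
t=cv2.imread("pics/top0.png"); s=cv2.imread("pics/scene0.png")
r=lambda im,x,y,w,h,f:cv2.resize(im[y:y+h,x:x+w],None,fx=f,fy=f,interpolation=cv2.INTER_CUBIC)
a=r(t,110,75,100,115,5);b=r(t,280,90,75,115,5)[:, :300]
cv2.imwrite("pics/c1.png",np.hstack([a,b])[:600,:800])
a=r(s,285,190,100,135,4.4);b=r(s,145,160,80,110,4.4)
b=cv2.copyMakeBorder(b,0,a.shape[0]-b.shape[0],0,0,0)
cv2.imwrite("pics/c2.png",np.hstack([a,b])[:600,:800]); 
E
```

```text
(no output)
```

View pics/c1.png

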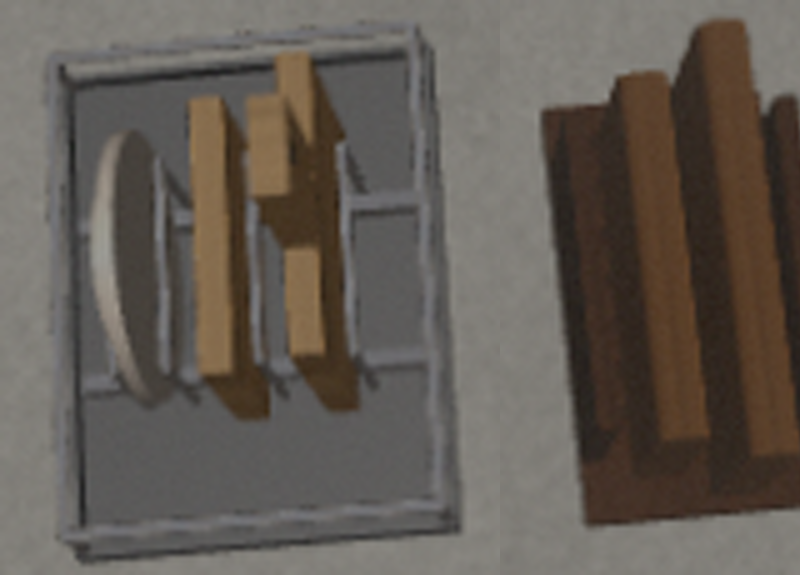

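View pics/c2.png

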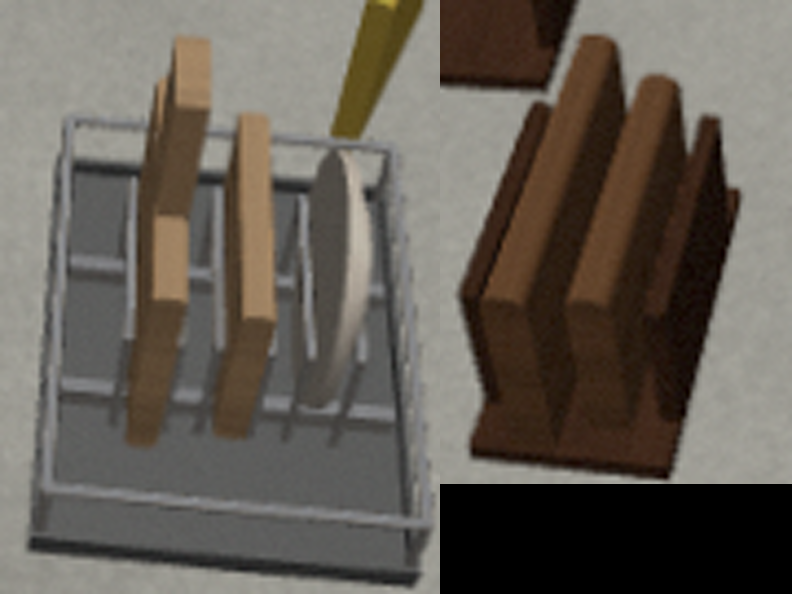

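Paddle is in the −y slot (right in top view, left in scene): handle top at top ≈(159–168, 94–114), blade top from (168,86) to (170,145). In the stand, the wide board's top runs (324,94)→(335,166), the narrow board's (308,105)→(317,163). Now pixels to positions.

```bash
cat > h.py <<'E'
import numpy as np, cv2
from rig import robot, optics
def P(n):
    c=optics.get_calibration(n); return c["K"],c["distortion"],c["camera_from_world"]
def ray(n,uv):
    K,d,T=P(n); q=cv2.undistortPoints(np.array(uv,float).reshape(-1,1,2),K,d).reshape(-1,2)
    D=np.c_[q,np.ones(len(q))]@T[:3,:3]; return -T[:3,:3].T@T[:3,3],D
def onz(n,uv,z):
    o,D=ray(n,uv); return o+D*((z-o[2])/D[:,2])[:,None]
def tri(uvt,uvs):
    o,D=ray("top",uvt);p,E=ray("scene",uvs);r=[]
    for a,b in zip(D,E):
        k=np.linalg.lstsq(np.c_[a,-b],p-o,rcond=None)[0];r.append(np.r_[(o+a*k[0]+p+b*k[1])/2,np.linalg.norm(o+a*k[0]-p-b*k[1])])
    return np.array(r)
E
cat > m.py <<'E'
from h import *
np.set_printoptions(precision=4,suppress=True)
ct=lambda L,x0=0:[((x-x0)/5+a-.5+.1,y/5+b-.5+.1) for (x,y) in L for a,b in [((110 if x0==0 else 280)+.0,75)]] if x0==0 else [((x-500)/5+280-.4,y/5+90-.4) for x,y in L]
cs=lambda L,x0=0:[(x/4.4+285-.4,y/4.4+190-.4) for x,y in L] if x0==0 else [((x-440)/4.4+145-.4,y/4.4+160-.4) for x,y in L]
# handle top: order far+y, far-y, near-y, near+y  (far=+x)
ht=ct([(246,96),(286,94),(291,194),(251,197)]); hs=cs([(210,107),(174,105),(174,38),(210,38)])
print("handle",tri(ht,hs)); print(onz("top",ht,.219))
bt=ct([(277,53),(310,53),(324,353),(289,353)]); print("blade top",onz("top",bt,.144))
print("blade top scene +x end (-y,+y)",onz("scene",cs([(153,297),(188,300)]),.144))
print("blade bottom scene +x end",onz("scene",cs([(127,442),(158,444)]),.026))
print("wide top",onz("top",ct([(698,22),(746,22),(800,455),(750,452)],1),.130))
print("narrow top",onz("top",ct([(618,75),(666,75),(710,438),(658,438)],1),.115))
print("wide scene +x top",onz("scene",cs([(484,303),(526,303)],1),.13),"narrow",onz("scene",cs([(568,303),(612,303)],1),.115))
print("stand base scene +x corners",onz("scene",cs([(470,450),(668,474)],1),.012), onz("top",ct([(541,110),(586,524)],1),.012))
E
python3 m.py
```

```text
handle [[0.589  0.1487 0.2199 0.0012]
 [0.5897 0.1326 0.2187 0.0021]
 [0.5466 0.1297 0.2177 0.002 ]
 [0.5452 0.1459 0.2195 0.0019]]
[[0.5893 0.1482 0.219 ]
 [0.5896 0.1315 0.219 ]
 [0.5462 0.1285 0.219 ]
 [0.5454 0.1451 0.219 ]]
blade top [[0.6369 0.1494 0.144 ]
 [0.6364 0.1345 0.144 ]
 [0.4977 0.1259 0.144 ]
 [0.498  0.1413 0.144 ]]
blade top scene +x end (-y,+y) [[0.6374 0.1372 0.144 ]
 [0.6362 0.1529 0.144 ]]
blade bottom scene +x end [[0.6365 0.1386 0.026 ]
 [0.6349 0.1539 0.026 ]]
wide top [[ 0.6147 -0.1965  0.13  ]
 [ 0.6147 -0.2183  0.13  ]
 [ 0.4161 -0.2328  0.13  ]
 [ 0.4177 -0.2108  0.13  ]]
narrow top [[ 0.5949 -0.161   0.115 ]
 [ 0.5948 -0.1829  0.115 ]
 [ 0.4268 -0.1958  0.115 ]
 [ 0.4272 -0.1727  0.115 ]]
wide scene +x top [[ 0.618  -0.214   0.13  ]
 [ 0.6138 -0.1937  0.13  ]] narrow [[ 0.5974 -0.1797  0.115 ]
 [ 0.593  -0.1582  0.115 ]]
stand base scene +x corners [[ 0.6234 -0.2402  0.012 ]
 [ 0.6168 -0.132   0.012 ]] [[ 0.6118 -0.1341  0.012 ]
 [ 0.4039 -0.1496  0.012 ]]
```

Paddle handle centre ≈(0.568, 0.139), yaw ≈0.06, nearly upright; gap centre ≈(0.516, −0.195), stand yaw ≈0.073. The two cameras differ by a constant 3 mm in y, so I'll centre using relative measurements. Grasping now.

```bash
cat >> h.py <<'E'
from scipy.spatial.transform import Rotation as R
def ori(yaw): return (R.from_euler("z",yaw)*R.from_euler("x",np.pi)).as_rotvec()
def st(*k):
    s=robot.state(); print(round(s["time"],2),s["tool_pos"].round(4),"F",s["wrist_force"].round(1),"M",s["wrist_torque"].round(2),"w",round(s["width"],4),"ff",round(float(s["finger_force"]),1))
def snap(n,name):
    im=optics.read_camera(n)[:,:,::-1]; cv2.imwrite(f"pics/{name}.png",im); return im
E
python3 - <<'E'
from h import *
o=ori(.06)
for z in(.195,.3,.36):
  for p in((.568,.139),(.516,-.195)): print(z,p,robot.ik([*p,z],o))
robot.set_gripper(.06)
robot.reach([.568,.139,.33],o); st()
robot.move_l([.568,.139,.195],v=.12,guard=8); st()
robot.set_gripper(0,50); st()
robot.move_l([.568,.139,.215],v=.06); st()
robot.move_l([.568,.139,.365],v=.2); st()
robot.move_l([.516,-.195,.365],ori(.073),v=.2); robot.dwell(.3); st()
a=snap("top","top1");b=snap("scene","scene1")
r=lambda im,x,y,w,h,f:cv2.resize(im[y:y+h,x:x+w],None,fx=f,fy=f,interpolation=cv2.INTER_CUBIC)
cv2.imwrite("pics/c3.png",np.hstack([r(a,240,60,130,150,3),r(b,130,90,130,150,3)]))
E
```

```text
0.195 (0.568, 0.139) [ 0.52443556  0.36576357 -0.98708318  1.66230784  0.31627776  1.28530263
 -2.03347391]
0.195 (0.516, -0.195) [ 0.67168013  0.16785311 -0.39529073  1.75690895  0.06830481  1.23029516
 -1.25224452]
0.3 (0.568, 0.139) [ 0.48852169  0.27287654 -0.9326184   1.51361991  0.21942557  1.4653426
 -1.96022813]
0.3 (0.516, -0.195) [ 0.68023421  0.11086168 -0.39780471  1.60606738  0.04328074  1.43338482
 -1.23210456]
0.36 (0.568, 0.139) [ 0.5797828   0.30426422 -1.0879083   1.40440018  0.26861139  1.59162895
 -1.99359488]
0.36 (0.516, -0.195) [ 0.68301629  0.10002096 -0.40165863  1.49986809  0.03905625  1.54963316
 -1.22846579]
3.72 [0.5684 0.1379 0.3297] F [ 1.2 -0.   0.2] M [-0.02 -0.01  0.  ] w 0.06 ff 0.0
4.99 [0.5685 0.1393 0.1959] F [ 0.4 -0.5  0.2] M [ 0.01  0.04 -0.02] w 0.0601 ff 0.0
5.8 [0.568 0.139 0.195] F [ 0.1 -0.1  1. ] M [ 0.07  0.07 -0.05] w 0.0158 ff 50.0
6.28 [0.5681 0.1391 0.2153] F [-0.4  0.1 -2.5] M [ 0.06  0.04 -0.03] w 0.0161 ff 50.0
7.18 [0.5675 0.1387 0.3636] F [ 0.3  0.  -3.5] M [-0.07  0.06 -0.02] w 0.0153 ff 50.0
9.32 [ 0.5161 -0.1946  0.3651] F [ 0.  -0.8 -3.1] M [-0.02  0.06 -0.  ] w 0.0158 ff 50.0
```

View pics/c3.png

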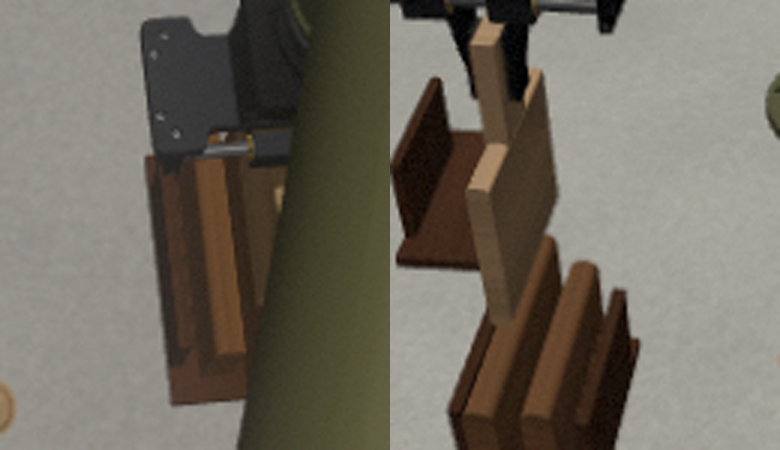

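Paddle held upright over the stand. In the scene crop its +x end shows the blade top at (467–492,193) and bottom at (491–515,323). I'll compare it with the gap in the same camera.

```bash
python3 - <<'E'
from h import *
f=lambda L:[((x-390)/3+130-.33,y/3+90-.33) for x,y in L]
print(onz("scene",f([(467,191),(492,195)]),.314),onz("scene",f([(491,321),(515,324)]),.196))
b=cv2.imread("pics/scene1.png"); r=b[150:205,150:200]
cv2.imwrite("pics/c4.png",cv2.resize(b[130:230,145:215],None,fx=6,fy=6,interpolation=cv2.INTER_CUBIC))
E
```

```text
[[ 0.58847118 -0.19320517  0.314     ]
 [ 0.58932934 -0.17625682  0.314     ]] [[ 0.58418021 -0.19606823  0.196     ]
 [ 0.58373398 -0.17866053  0.196     ]]
```

View pics/c4.png

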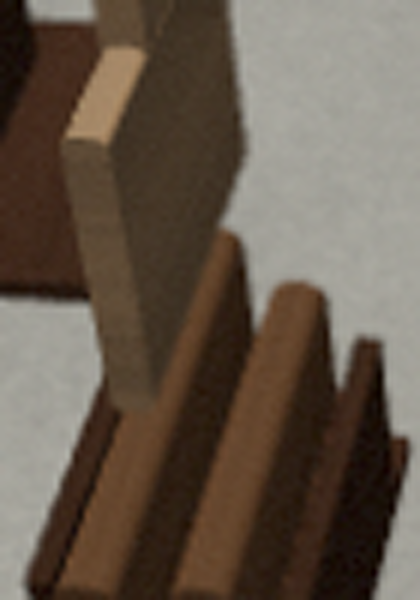

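Bottom centre y −0.187 against gap centre −0.188 in the same camera: aligned. Inserting in guarded steps, logging the force.

```bash
python3 - <<'E'
from h import *
robot.move_l([.516,-.195,.31],v=.1); st()
for z in (.295,.28,.265,.25,.235,.22,.205,.192):
    g=robot.move_l([.516,-.195,z],v=.06,guard=25); print(g,end=" "); st()
    if g: break
snap("scene","scene2")
cv2.imwrite("pics/c5.png",cv2.resize(cv2.imread("pics/scene2.png")[100:280,120:250],None,fx=3.3,fy=3.3,interpolation=cv2.INTER_CUBIC))
E
```

```text
10.12 [ 0.5163 -0.195   0.3105] F [ 0.2 -0.1 -2.1] M [ 0.03 -0.03 -0.03] w 0.0151 ff 50.0
False 10.53 [ 0.5158 -0.195   0.2946] F [ 0.1 -0.2 -2.9] M [ 0.04 -0.06  0.02] w 0.0157 ff 50.0
False 10.93 [ 0.5157 -0.1951  0.2795] F [-0.4  0.9 -2.8] M [-0.09  0.   -0.05] w 0.0158 ff 50.0
False 11.32 [ 0.5157 -0.1949  0.2644] F [ 0.5  0.3 -2.2] M [ 0.    0.01 -0.01] w 0.0157 ff 50.0
False 11.72 [ 0.5157 -0.1949  0.2495] F [-0.5 -0.4 -2.2] M [-0.09 -0.01  0.03] w 0.016 ff 50.0
False 12.12 [ 0.5157 -0.1949  0.2344] F [-0.2  0.8 -2.7] M [-0.08 -0.01 -0.05] w 0.0159 ff 50.0
False 12.53 [ 0.5157 -0.1949  0.2194] F [ 0.4  0.4 -3.6] M [-0.08  0.05 -0.01] w 0.0157 ff 50.0
False 12.93 [ 0.5156 -0.1951  0.2044] F [-0.3 -0.3 -2.6] M [-0.13  0.04  0.02] w 0.0157 ff 50.0
False 13.29 [ 0.5155 -0.195   0.1914] F [ 0.  -0.7 -2.3] M [-0.21  0.04 -0.02] w 0.0157 ff 50.0
```

View pics/c5.png

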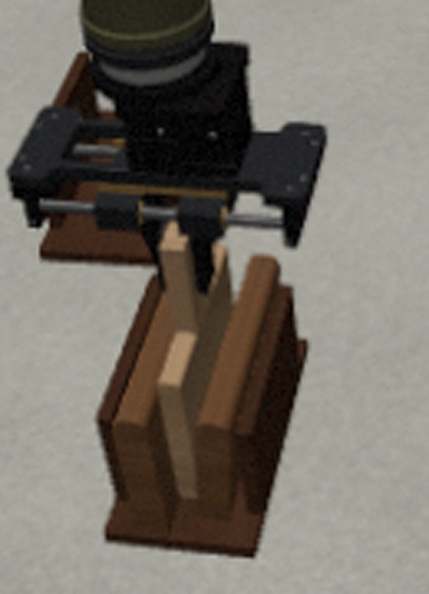

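The paddle sits between the two boards, +x end at crop (180,380–495), about 8 mm above the base. Now pressing it down onto the base.

```bash
python3 - <<'E'
from h import *
print(robot.move_l([.516,-.195,.176],v=.025,guard=8)); st(); robot.dwell(.3); st()
E
```

```text
True
13.79 [ 0.5165 -0.1953  0.1829] F [0.1 0.7 3.8] M [-0.1   0.11  0.02] w 0.0157 ff 50.0
14.09 [ 0.5165 -0.1954  0.1829] F [1.4 0.4 5. ] M [ 0.08 -0.03  0.05] w 0.016 ff 50.0
```

Contact at TCP z = 0.183, exactly the height expected for the base. Releasing, retreating and checking.

```bash
python3 - <<'E'
from h import *
robot.set_gripper(.045); st()
robot.move_l([.516,-.195,.36],v=.12); robot.reach([.35,-.5,.36],ori(.4)); robot.dwell(.3); st()
a=snap("top","top3");b=snap("scene","scene3")
r=lambda im,x,y,w,h,f:cv2.resize(im[y:y+h,x:x+w],None,fx=f,fy=f,interpolation=cv2.INTER_CUBIC)
cv2.imwrite("pics/c6.png",np.hstack([r(a,280,90,80,115,5),r(b,145,155,80,115,5)]))
E
```

```text
14.89 [ 0.5154 -0.1955  0.1819] F [-0.5 -0.1 -0.3] M [-0.02  0.01  0.03] w 0.0447 ff 0.0
18.13 [ 0.3507 -0.4993  0.3602] F [ 0.6  1.4 -0.1] M [ 0.01  0.04 -0.01] w 0.0448 ff 0.0
```

View pics/c6.png

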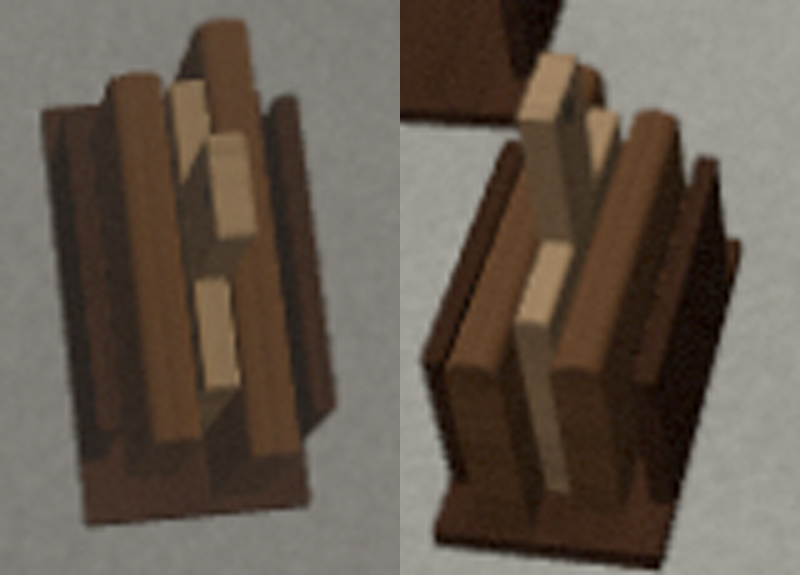

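The paddle stands handle up on the base between the two upright boards, with its blade (crop x 195–240, y 80–390) inside the wide board's ends (y 20–455). The arm is clear, so I'm handing in.

```bash
python3 -c "from rig import finish_job; print(finish_job())"
```

```text
the job is handed in; nothing more can be done
None
```

The paddle board is in the farther stand between the two chopping boards, guided down onto the base before release, handle up and inside the wide board's ends with all three boards upright in the last pictures. I handed the job in after about 18 s; no verdict was returned.

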